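Make up two repair kits at the electronics bench

TASK

Make up two repair kits from the stock on the bench: the heat sink and the reel of solder with red flanges go in the blue tray, the cooling fan and the reel with green flanges in the yellow tray, one thing to a compartment, either way round. Set each down upright and flat on the tray's floor, without dropping it, and leave the white reel and the capacitor where they stand.

Things in the scene. Friction and masses are not known exactly. Their poses are not given: they have to be found in the camera images.
- blue_tray: Blue plastic tray for one kit, fixed to the bench, 164 x 84 mm, 12 mm high, floor 4 mm thick, walls and divider 4 mm. Its x axis runs along its length; a divider across the middle makes two equal 76 x 76 mm compartments, centred 40 mm either way along x from the tray's origin. Origin: centre of its underside, z up. May be on the left or the right.
- yellow_tray: Yellow plastic tray for one kit, fixed to the bench, 164 x 84 mm, 12 mm high, floor 4 mm thick, walls and divider 4 mm. Its x axis runs along its length; a divider across the middle makes two equal 76 x 76 mm compartments, centred 40 mm either way along x from the tray's origin. Origin: centre of its underside, z up. May be on the left or the right.
- heat_sink: Bare aluminium heat sink, 44 mm (x, along the fins) x 40 mm (y, across the 8 upright fins) x 36 mm high, about 90 g. Origin: centre of its underside, z up; starts upright.
- red_reel: Reel of solder with red flanges, upright cylinder 46 mm in diameter, 40 mm high, fully wound, about 120 g. Origin: centre of its underside, z up; starts upright.
- fan: Small black square cooling fan with grey blades on top, lying flat, 40 x 40 mm, 28 mm high, about 60 g; x and y along its sides. Origin: centre of its underside, z up; starts upright.
- green_reel: Reel of solder with green flanges, upright cylinder 46 mm in diameter, 40 mm high, fully wound, about 120 g. Origin: centre of its underside, z up; starts upright.
- white_reel: Reel of copper wire with white flanges, upright cylinder 46 mm in diameter, 40 mm high; belongs to no kit, stays where it is. Origin: centre of its underside, z up; starts upright.
- capacitor: Large can capacitor, dark navy-blue sleeve, silver top, upright cylinder 35 mm in diameter, 50 mm high; belongs to no kit, stays where it is. Origin: centre of its underside, z up; starts upright.
There are look-alikes about, which are no part of the job. What is shaped like the green_reel but pink is not meant. Leave any pink look-alike of the heat_sink alone.

How it is judged:
At the end, for the whole second after the job is handed in: Each kit part in its tray, one to a compartment: within 17 mm along and 20 mm across the tray of the compartment centre, underside under 7 mm above the tray's, tilt under 0.12 rad, released, under 0.02 m/s. White reel and capacitor within 25 mm of their start, tilt under 0.12 rad (((x of heat_sink in the frame of blue_tray between 0.023 and 0.057 m and y of heat_sink in the frame of blue_tray between -0.02 and 0.02 m and z of heat_sink in the frame of blue_tray between 0 and 0.007 m and x of red_reel in the frame of blue_tray between -0.057 and -0.023 m and y of red_reel in the frame of blue_tray between -0.02 and 0.02 m and z of red_reel in the frame of blue_tray between 0 and 0.007 m) or (x of heat_sink in the frame of blue_tray between -0.057 and -0.023 m and y of heat_sink in the frame of blue_tray between -0.02 and 0.02 m and z of heat_sink in the frame of blue_tray between 0 and 0.007 m and x of red_reel in the frame of blue_tray between 0.023 and 0.057 m and y of red_reel in the frame of blue_tray between -0.02 and 0.02 m and z of red_reel in the frame of blue_tray between 0 and 0.007 m)) and ((x of fan in the frame of yellow_tray between 0.023 and 0.057 m and y of fan in the frame of yellow_tray between -0.02 and 0.02 m and z of fan in the frame of yellow_tray between 0 and 0.007 m and x of green_reel in the frame of yellow_tray between -0.057 and -0.023 m and y of green_reel in the frame of yellow_tray between -0.02 and 0.02 m and z of green_reel in the frame of yellow_tray between 0 and 0.007 m) or (x of fan in the frame of yellow_tray between -0.057 and -0.023 m and y of fan in the frame of yellow_tray between -0.02 and 0.02 m and z of fan in the frame of yellow_tray between 0 and 0.007 m and x of green_reel in the frame of yellow_tray between 0.023 and 0.057 m and y of green_reel in the frame of yellow_tray between -0.02 and 0.02 m and z of green_reel in the frame of yellow_tray between 0 and 0.007 m)) and angle between each of heat_sink, red_reel, fan, green_reel, white_reel, capacitor's own z axis and vertical below 0.12 rad and linear speed of each of heat_sink, red_reel, fan, green_reel below 0.02 m/s and contact force between each of heat_sink, red_reel, fan, green_reel and the fingers below 0.05 N and distance of each of white_reel, capacitor from where it was at the start of the episode below 0.025 m); the robot touches nothing.
It fails at once if a kit part is dropped: it falls free of the fingers at more than 0.7 m/s (a drop of about 25 mm) ((linear speed of heat_sink above 0.7 m/s and contact force between heat_sink and the fingers below 0.05 N) or (linear speed of red_reel above 0.7 m/s and contact force between red_reel and the fingers below 0.05 N) or (linear speed of fan above 0.7 m/s and contact force between fan and the fingers below 0.05 N) or (linear speed of green_reel above 0.7 m/s and contact force between green_reel and the fingers below 0.05 N)).
It fails at once if the white reel or the capacitor is moved by more than 40 mm (distance of any of white_reel, capacitor from where it was at the start of the episode above 0.04 m).
It also fails if it takes over 102 s, if anything falls off the work surface, if the arm or the gripper's body presses on something with over 40 N, if the wrist force passes 120 N, or if a joint passes its speed limit or range.

ROBOT

A 6-joint arm with a two-finger parallel gripper is mounted at the origin on the work surface. World frame = base frame: x ahead of the robot, y to its left, z up, the work surface at z = 0. Lengths are in m, angles in rad, forces in N, time in s.
With the tool pointing down it reaches from about 0.425 to 0.95 m from the base axis. Payload 14.7 kg.
Tool frame: the origin (TCP) lies at the very end of the fingers, on their centre line; the grasp point (between the pads) lies 19 mm behind it (arm.grasp_offset is the distance from the TCP to the grasp point, in m); z points along the fingers, y is the line along which they close (so a half turn about z gives the same grasp; the last joint's range is limited). The gripper opens to 85 mm and grips with 20 to 120 N. Pads are 22 mm wide; open, the fingers measure 114 mm over their backs; the gripper's body (76 mm by 85 mm) begins 54 mm behind the grasp point. The pads swing forward as they close: fully open they stand 13 mm farther back than shut.
Start: joints at [1.115, 0.48, 1.596, -0, 1.065, -0.047], TCP at [0.258, 0.596, 0.231] pointing down, gripper open.
Joint ranges: [-2.75, 2.75], [-0.82, 2.05], [0.23, 2.67], [-1.56, 4.7], [0.09, 2.69], [-2.92, 2.92]. Speed limits (rad/s): [1.89, 1.89, 2.39, 3.01, 3.01, 3.01].

INTERFACE

Orientations are given as a unit quaternion [w, x, y, z].
In Python, from workcell import arm, optics gives the robot as it stands.
- The arm moves only by the tool carry_out, never from a script. Its arguments are lists of equal length, an entry for each row: "delta_pos": the shift along the tool's x, y, z in mm, a list of three; "rot": the turn, a rotation vector about the tool's x, y, z in degrees, a list of three. A call has 1 to 8 rows; each row is the pose to reach, as a shift and turn from the pose commanded when the call began, along the tool's axes at that moment; what a row does not reach only later rows make up. A row lasts 1/8 s, in which the tool goes at most 62.5 mm and 10.7 degrees, less where a joint would pass 70% of its speed; a pose out of reach is approached as far as the arm can. A call with a gripper value outside its range is refused whole. "grip" is the finger opening in mm, from 0 to 85.4, set as the call begins (left out, the last holds). The fingers move at their own pace and stop on an object; "force" is the grip in N (left out, the last holds). Time passes only in rows, so rows that repeat a pose let the fingers close. It gives the time, the measured TCP pose, the force, the opening and the grip force at its end, in the units of the state.
- arm.get_state(): the state, without advancing time (a new reading comes with each control period).
- optics.capture(name): name is "side" or "top"; returns (picture, depth): 420x560x3 uint8, red, green, blue; 420x560 float32, m along the optical axis (not along the pixel's ray), 0 where there is no reading.
- optics.calibration(name): a dict with "mtx" (3x3 intrinsics, pixels), "k1" (the pictures are not rectified: a ray, as slopes to the right and down, at radius r is drawn at 1 + k1 r^2 times it, then the intrinsics apply), "origin" and "orientation" of the camera in the world. Camera axes: x right, y down, z forward; pixel columns grow to the right and rows downward; lengths in m; the calibration is good to about 2 mm. A picture is of the moment at which its call begins. calibration takes no time and is no camera call.
- arm.close_job(): hands the job in; it is judged then, once.
The state is a dict: "time_s": time; "joints": joint angles; "qd": joint speeds; "joint_torque": joint torques, N m; "tcp_pos": TCP position; "tool_rot": TCP orientation; "force": force on the tool from outside, world axes, zero at the start; "wrist_torque": the same for the moment, N m; "finger_gap": opening from 0.0 (shut) to 1.0 (fully open); "grasp_force": force on a finger pad.
Only numpy, scipy, OpenCV 4.12 (cv2) and the standard library are available. Lean on these libraries where they do the work, as an engineer would, in place of code of your own. Each camera call takes 0.05 s, during which the arm holds its last target. There are 200 camera calls.

## Working session

There is one attempt and no reset: what is moved stays moved. The work goes in short steps, Python scripts to look and compute and a tool call to move; the robot and the scene stay as the last step left them, time stands still between calls to the robot, and variables do not carry over. Pictures are saved under pics/ and viewed, at most 14 in all, crops included, and the job is handed in when it is done.

Besides the shell and the picture viewer there is one more tool, called after ">>>" as name(argument=value, ...) on one line, values as JSON. carry_out: Moves the arm, as the interface text tells. Its arguments: {"type":"object","properties":{"delta_pos":{"type":"array","items":{"type":"array","items":{"type":"number"}}},"rot":{"type":"array","items":{"type":"array","items":{"type":"number"}}},"grip":{"type":"number"},"force":{"type":"number"}},"required":["delta_pos","rot"]}

```bash
mkdir -p pics; python3 - <<'E'
from workcell import arm, optics
import cv2, numpy as np
for n in ("top","side"):
    p,d=optics.capture(n); cv2.imwrite(f"pics/{n}0.png",p[...,::-1]); np.savez(f"{n}0.npz",p=p,d=d)
    print(n,optics.calibration(n))
print(arm.get_state(), arm.grasp_offset)
E
```

```text
top {'mtx': array([[434.69492786,   0.        , 277.27175029],
       [  0.        , 434.69492786, 202.74593548],
       [  0.        ,   0.        ,   1.        ]]), 'k1': -0.08045519282770242, 'origin': array([ 0.38508229, -0.01390751,  1.08787251]), 'orientation': array([ 0.04588188, -0.69829852,  0.71372897, -0.02941062])}
side {'mtx': array([[467.39041966,   0.        , 281.29742561],
       [  0.        , 467.39041966, 198.65951818],
       [  0.        ,   0.        ,   1.        ]]), 'k1': -0.07442989283165781, 'origin': array([0.4720742 , 0.72853093, 0.56067414]), 'orientation': array([ 0.01526403, -0.0095476 ,  0.88829319, -0.4589238 ])}
{'time_s': 0.1, 'joints': array([ 1.11536301e+00,  4.80748145e-01,  1.59683144e+00,  1.05245134e-05,
        1.06514308e+00, -4.66017104e-02]), 'qd': array([-8.46554072e-04,  5.08351076e-05, -1.92621039e-03,  3.41543207e-04,
       -1.90147830e-03,  8.78456868e-04]), 'joint_torque': array([ 4.10917510e-04, -9.52255869e+01, -4.31035995e+01, -7.16828299e-05,
        5.25117459e-03, -1.26597229e-05]), 'tcp_pos': array([0.25820348, 0.59608381, 0.23074253]), 'tool_rot': array([-1.44798708e-04,  2.02997625e-01,  9.79179067e-01, -5.46151670e-04]), 'force': array([ 0.00489874, -0.50628994, -0.70451265]), 'wrist_torque': array([-0.00920035, -0.05496532,  0.01011831]), 'grasp_force': 0.0, 'finger_gap': 0.9991082591336115} 0.0187
```

View pics/top0.png

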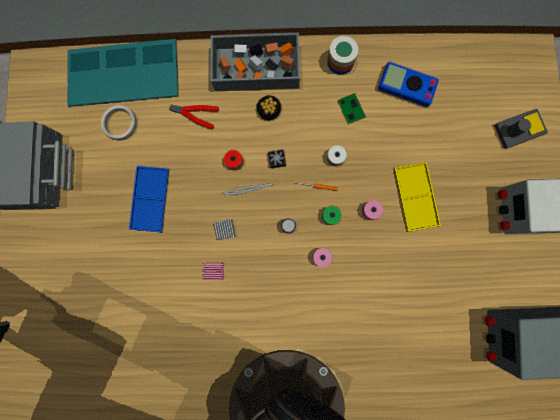

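View pics/side0.png

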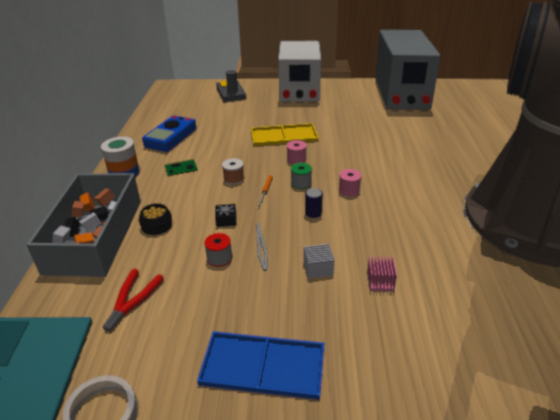

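The top view shows the red reel (233,159), fan (277,158), green reel (332,215), heat sink (224,229), capacitor (288,226), white reel (337,155), blue tray (149,199) and yellow tray (416,197). The pink look-alikes are at (373,210), (322,257) and (213,271). The side view agrees with this and nothing is occluded. Next I measure positions.

```bash
cat > h.py <<'E'
import cv2, numpy as np
from workcell import arm, optics
from scipy.spatial.transform import Rotation as R
def rays(name,px):
    c=optics.calibration(name)
    u=cv2.undistortPoints(np.float64(px).reshape(-1,1,2),c["mtx"],np.array([c["k1"],0,0,0,0.]),None).reshape(-1,2)
    w,x,y,z=c["orientation"]
    return c["origin"], R.from_quat([x,y,z,w]).apply(np.c_[u,np.ones(len(u))])
def plane(name,px,z):
    o,d=rays(name,px); return o+d*((z-o[2])/d[:,2])[:,None]
def cloud(name,d):
    v,u=np.mgrid[:420,:560]; o,r=rays(name,np.c_[u.ravel(),v.ravel()])
    return (o+r*d.reshape(-1,1)).reshape(420,560,3)
def obj(mask,z,near,name="top"):
    n,l,s,c=cv2.connectedComponentsWithStats(mask.astype(np.uint8))
    i=1+np.argmin([np.hypot(*(c[k]-near))+(1e3 if s[k,4]<25 else 0) for k in range(1,n)])
    m=(l==i).astype(np.uint8)
    cn=max(cv2.findContours(m,0,2)[0],key=cv2.contourArea).reshape(-1,2)
    P=plane(name,cn,z); (cx,cy),wh,a=cv2.minAreaRect((P[:,:2]*1000).astype(np.float32))
    return np.round([cx,cy],1),np.round(wh,1),round(a,1),m
E
python3 - <<'E'
from h import *
f=np.load("top0.npz"); p,d=f["p"],f["d"]; W=cloud("top",d)
hsv=cv2.cvtColor(p,cv2.COLOR_RGB2HSV); H,S,V=[hsv[...,i].astype(int) for i in range(3)]
Z=W[...,2]
print("bench z",np.median(Z[240:300,240:300]))
T={"red":(((H<6)|(H>176))&(S>180),.04,(233,159)),"green":((H>45)&(H<85)&(S>120),.04,(332,215)),
"blue":((H>105)&(H<125)&(S>150),.012,(149,199)),"yellow":((H>22)&(H<35)&(S>200),.012,(416,197)),
"pink":((H>150)&(H<175)&(S>60),.04,(373,210)),"pink2":((H>150)&(H<175)&(S>60),.04,(322,257)),"pinkhs":((H>150)&(H<175)&(S>60),.036,(213,271)),
"white":((S<40)&(V>150),.04,(337,155))}
for k,(m,z,n) in T.items():
    c,wh,a,mm=obj(m,z,n); print(k,c,wh,a,"z",np.round(np.percentile(Z[mm>0],[10,50,90]),3))
for k,z,n,lo in (("hs",.036,(224,229),.022),("fan",.028,(277,158),.018),("cap",.05,(288,226),.03),("red",.04,(233,159),.025),("green",.04,(332,215),.025),("white",.04,(337,155),.025)):
    c,wh,a,mm=obj((Z>lo)&(Z<.08),z,n); q=W[mm>0]; print("depth",k,c,wh,a,"z",np.round(np.percentile(q[:,2],[10,50,90]),3),np.round(q[:,:2].mean(0)*1000))
v=[]
for (x,y,w,h) in ((205,210,90,80),(205,135,150,100)): pass
cr=cv2.resize(p[135:285,195:395],None,fx=4,fy=4,interpolation=cv2.INTER_CUBIC); cv2.imwrite("pics/crop.png",cr[...,::-1])
E
```

```text
bench z -0.0003648024349094392
red [609.5 117.4] [42.1 42.8] 89.4 z [0.037 0.039 0.042]
green [ 464.8 -119.7] [43.4 43.7] 88.0 z [0.037 0.04  0.042]
blue [519.  335.3] [ 84.1 162. ] 84.0 z [0.001 0.004 0.011]
yellow [ 508.3 -338.7] [163.1  85.9] 9.2 z [0.001 0.005 0.011]
pink [ 475.3 -219.5] [42.  49.2] 25.1 z [0.036 0.04  0.043]
pink2 [364.5 -94.9] [43.1 42.9] 88.4 z [0.036 0.04  0.042]
pinkhs [336.  169.1] [46.3 38.4] 89.2 z [0.005 0.02  0.037]
white [ 613.7 -140.1] [43.6 42.3] 42.8 z [0.037 0.04  0.042]
depth hs [438.  140.2] [44.2 41.6] 11.0 z [0.025 0.034 0.037] [438. 141.]
depth fan [611.2   8.7] [40.8 39.6] 8.2 z [0.023 0.026 0.029] [612.   9.]
depth cap [442.3 -16.6] [31.1 33.5] 88.8 z [0.047 0.049 0.052] [442. -16.]
depth red [609.6 116.2] [48.  43.6] 43.5 z [0.036 0.039 0.042] [610. 116.]
depth green [ 467.  -122.2] [43.5 43.6] 88.2 z [0.037 0.04  0.042] [ 466. -122.]
depth white [ 614.3 -139.6] [44.2 45.2] 88.0 z [0.037 0.04  0.042] [ 614. -140.]
```

View pics/crop.png

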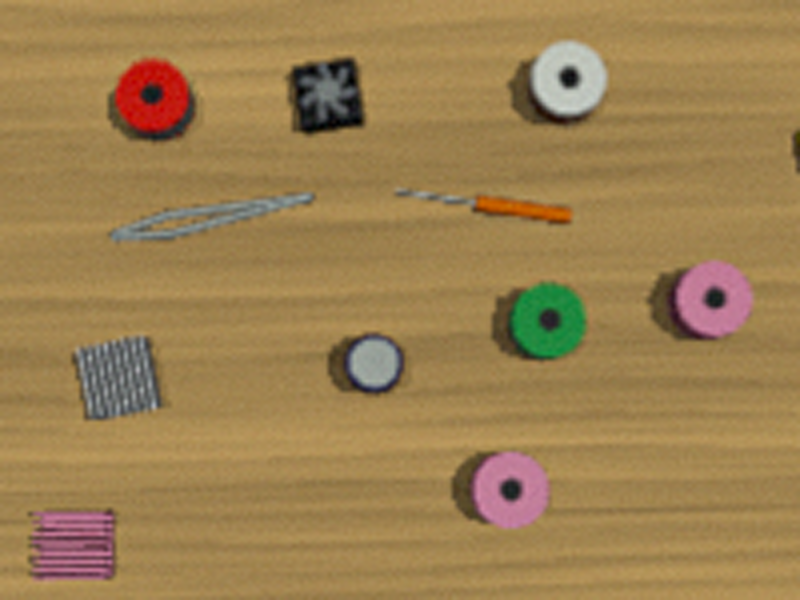

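The crop shows the heat-sink fins running near-vertical, tilted about 10° (world axis about 11°), and the fan turned about 8°. The measured sizes and heights match the given ones. All the grasps can use a tool y near 100°. Next is the move planner.

```bash
cat > go.py <<'E'
import sys
from h import *
def go(*targets):
    """targets: (x,y,z mm, theta deg of tool y), all as offsets from the present pose"""
    s=arm.get_state(); w,x,y,z=s["tool_rot"]; M=R.from_quat([x,y,z,w]).as_matrix()
    th=np.degrees(np.arctan2(M[1,1],M[0,1])); p=s["tcp_pos"]*1000
    print("t",round(s["time_s"],2),"tcp",p.round(1),"th",round(th,1),"tilt",np.degrees(np.arccos(-M[2,2])).round(2),"gap",round(s["finger_gap"]*85.4,1),"grip",round(s["grasp_force"],1))
    for t in targets:
        d=M.T@(np.array(t[:3])-p); r=(t[3]-th+180)%360-180
        print(t,"dpos",d.round(1),"rotz",round(-r,1),"rows",round(max(np.linalg.norm(d)/62.5,abs(r)/10.7),1))
if __name__=="__main__":
    go(*[tuple(float(v) for v in a.split(",")) for a in sys.argv[1:]])
E
python3 go.py 438,140,130,101
```

```text
t 0.1 tcp [258.2 596.1 230.7] th 66.6 tilt 0.06 gap 85.3 grip 0.0
(438.0, 140.0, 130.0, 101.0) dpos [-346.3 -346.9  101.1] rotz -34.4 rows 8.0
```

>>> carry_out(delta_pos=[[-43, -43, 13], [-86, -87, 25], [-130, -130, 38], [-173, -173, 50], [-216, -217, 63], [-260, -260, 76], [-303, -304, 88], [-346, -347, 101]], rot=[[0, 0, -5], [0, 0, -10], [0, 0, -15], [0, 0, -20], [0, 0, -25], [0, 0, -30], [0, 0, -34.4], [0, 0, -34.4]], grip=65, force=40)

```text
time_s: 1.1
tcp_pos: [0.4381, 0.1393, 0.1301]
tool_rot: [0.0, -0.096, 0.995, 0.0]
force: [1.3, 0.5, 0.1]
finger_gap: 0.759
grasp_force: 0.0
```

```bash
python3 go.py 438,140,8,101
```

```text
t 1.1 tcp [438.1 139.3 130.1] th 101.1 tilt 0.02 gap 64.8 grip 0.0
(438.0, 140.0, 8.0, 101.0) dpos [  0.    0.7 122.1] rotz 0.1 rows 2.0
```

>>> carry_out(delta_pos=[[0, 1, 40], [0, 1, 80], [0, 1, 105], [0, 1, 122], [0, 1, 122]], rot=[[0, 0, 0], [0, 0, 0], [0, 0, 0], [0, 0, 0], [0, 0, 0]])

```text
time_s: 1.72
tcp_pos: [0.4366, 0.1418, 0.0074]
tool_rot: [-0.001, -0.096, 0.995, -0.0]
force: [-0.8, 1.2, 0.1]
finger_gap: 0.76
grasp_force: 0.0
```

>>> carry_out(delta_pos=[[0, 0, 0], [0, 0, 0], [0, 0, 0], [0, 0, 0], [0, 0, 0], [0, 0, 0]], rot=[[0, 0, 0], [0, 0, 0], [0, 0, 0], [0, 0, 0], [0, 0, 0], [0, 0, 0]], grip=20)

```text
time_s: 2.48
tcp_pos: [0.438, 0.1423, 0.0093]
tool_rot: [0.001, -0.096, 0.995, 0.0]
force: [-1.4, -0.2, 9.9]
finger_gap: 0.463
grasp_force: 41.3
```

>>> carry_out(delta_pos=[[0, 0, -10], [0, 0, -30], [0, 0, -60], [0, 0, -60]], rot=[[0, 0, 0], [0, 0, 0], [0, 0, 0], [0, 0, 0]])

```text
time_s: 2.98
tcp_pos: [0.4388, 0.1425, 0.0707]
tool_rot: [0.002, -0.096, 0.995, 0.0]
force: [0.5, 0.1, -1.0]
finger_gap: 0.462
grasp_force: 40.4
```

```bash
python3 go.py 479.2,339.5,68,84 479.2,339.5,13,84; python3 - <<'E'
from h import *
for n in ("side",):
    p,d=optics.capture(n); cv2.imwrite(f"pics/{n}1.png",p[...,::-1])
E
```

```text
t 2.98 tcp [438.8 142.5  70.7] th 101.0 tilt 0.23 gap 39.4 grip 40.4
(479.2, 339.5, 68.0, 84.0) dpos [-77.2 185.7   3.1] rotz 17.0 rows 3.2
(479.2, 339.5, 13.0, 84.0) dpos [-76.9 185.7  58.1] rotz 17.0 rows 3.3
```

View pics/side1.png

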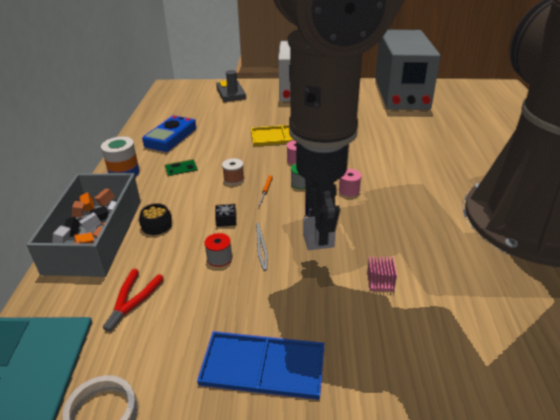

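The side view shows the heat sink held upright at (320,232). Now I carry it to the blue tray.

>>> carry_out(delta_pos=[[-13, 31, 2], [-28, 68, 2], [-45, 108, 2], [-61, 148, 2], [-71, 172, 2], [-77, 186, 2], [-77, 186, 2], [-77, 186, 2]], rot=[[0, 0, 3], [0, 0, 6], [0, 0, 10], [0, 0, 14], [0, 0, 17], [0, 0, 17], [0, 0, 17], [0, 0, 17]])

```text
time_s: 4.03
tcp_pos: [0.4771, 0.3382, 0.0661]
tool_rot: [-0.001, 0.052, 0.999, -0.0]
force: [-0.3, -0.1, -1.0]
finger_gap: 0.467
grasp_force: 40.5
```

```bash
python3 go.py 479.2,339.5,15,84
```

```text
t 4.03 tcp [477.1 338.2  66.1] th 84.0 tilt 0.07 gap 39.9 grip 40.5
(479.2, 339.5, 15.0, 84.0) dpos [-2.   1.6 51.1] rotz -0.0 rows 0.8
```

>>> carry_out(delta_pos=[[-1, 1, 15], [-2, 2, 30], [-2, 2, 42], [-2, 2, 48], [-2, 2, 51], [-2, 2, 52], [-2, 2, 52]], rot=[[0, 0, 0], [0, 0, 0], [0, 0, 0], [0, 0, 0], [0, 0, 0], [0, 0, 0], [0, 0, 0]])

```text
time_s: 4.9
tcp_pos: [0.48, 0.3413, 0.0147]
tool_rot: [0.0, 0.052, 0.999, 0.0]
force: [-0.7, 0.6, -0.7]
finger_gap: 0.459
grasp_force: 40.5
```

>>> carry_out(delta_pos=[[0, 0, 0.5], [0, 0, 1], [0, 0, 1]], rot=[[0, 0, 0], [0, 0, 0], [0, 0, 0]])

```text
time_s: 5.28
tcp_pos: [0.4799, 0.3411, 0.0135]
tool_rot: [0.0, 0.053, 0.999, 0.0]
force: [-0.5, -0.2, -1.1]
finger_gap: 0.46
grasp_force: 40.5
```

>>> carry_out(delta_pos=[[0, 0, 0.5], [0, 0, 1], [0, 0, 1.2], [0, 0, 1.2]], rot=[[0, 0, 0], [0, 0, 0], [0, 0, 0], [0, 0, 0]])

```text
time_s: 5.78
tcp_pos: [0.4799, 0.3412, 0.0133]
tool_rot: [0.0, 0.053, 0.999, 0.0]
force: [-4.1, -2.4, 19.5]
finger_gap: 0.46
grasp_force: 43.2
```

It is in contact, so I release.

>>> carry_out(delta_pos=[[0, 0, -0.5], [0, 0, -0.5], [0, 0, -0.5]], rot=[[0, 0, 0], [0, 0, 0], [0, 0, 0]], grip=52)

```text
time_s: 6.15
tcp_pos: [0.4798, 0.3411, 0.0126]
tool_rot: [-0.0, 0.053, 0.999, -0.0]
force: [0.1, 1.3, 0.4]
finger_gap: 0.608
grasp_force: 0.0
```

>>> carry_out(delta_pos=[[0, 0, -15], [0, 0, -50], [0, 0, -100], [0, 0, -105], [0, 0, -105]], rot=[[0, 0, 0], [0, 0, 0], [0, 0, 0], [0, 0, 0], [0, 0, 0]], grip=52)

```text
time_s: 6.78
tcp_pos: [0.4801, 0.3413, 0.1186]
tool_rot: [0.001, 0.053, 0.999, 0.0]
force: [0.2, 0.1, -1.1]
finger_gap: 0.61
grasp_force: 0.0
```

```bash
python3 go.py 609.5,117,120,96
```

```text
t 6.78 tcp [480.1 341.3 118.6] th 84.0 tilt 0.08 gap 52.1 grip 0.0
(609.5, 117.0, 120.0, 96.0) dpos [-152.2 -209.5   -1.4] rotz -12.0 rows 4.1
```

>>> carry_out(delta_pos=[[-28, -39, 0], [-58, -80, 0], [-88, -121, 0], [-118, -162, 0], [-152, -209, 0], [-152, -209, 0], [-152, -209, 0]], rot=[[0, 0, 0], [0, 0, 0], [0, 0, 0], [0, 0, 0], [0, 0, 0], [0, 0, 0], [0, 0, 0]], grip=68)

```text
time_s: 7.65
tcp_pos: [0.6081, 0.1171, 0.1166]
tool_rot: [-0.001, 0.053, 0.999, -0.0]
force: [-1.0, 0.1, 0.3]
finger_gap: 0.798
grasp_force: 0.0
```

```bash
python3 go.py 609.5,117,10,84; python3 - <<'E'
from h import *
p,d=optics.capture("side"); cv2.imwrite("pics/side2.png",p[...,::-1])
E
```

```text
t 7.65 tcp [608.1 117.1 116.6] th 83.9 tilt 0.13 gap 68.2 grip 0.0
(609.5, 117.0, 10.0, 84.0) dpos [ -1.6   0.  106.6] rotz -0.1 rows 1.7
```

View pics/side2.png

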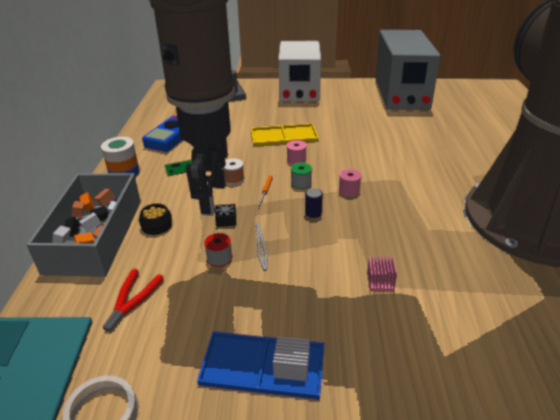

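The side view shows the heat sink upright and flat in the blue tray's near compartment at (292,358). The gripper is above the red reel at (218,249). I descend and grip.

>>> carry_out(delta_pos=[[-1, 0, 40], [-1, 0, 75], [-1, 0, 95], [-1, 0, 107], [-1, 0, 107]], rot=[[0, 0, 0], [0, 0, 0], [0, 0, 0], [0, 0, 0], [0, 0, 0]])

```text
time_s: 8.32
tcp_pos: [0.6098, 0.1176, 0.0105]
tool_rot: [-0.0, 0.052, 0.999, -0.0]
force: [-0.2, 1.0, 0.3]
finger_gap: 0.801
grasp_force: 0.0
```

>>> carry_out(delta_pos=[[0, 0, 0], [0, 0, 0], [0, 0, 0], [0, 0, 0], [0, 0, 0]], rot=[[0, 0, 0], [0, 0, 0], [0, 0, 0], [0, 0, 0], [0, 0, 0]], grip=25)

```text
time_s: 8.95
tcp_pos: [0.6108, 0.1174, 0.012]
tool_rot: [0.001, 0.053, 0.999, 0.0]
force: [-2.1, 1.7, 7.3]
finger_gap: 0.527
grasp_force: 40.7
```

>>> carry_out(delta_pos=[[0, 0, -10], [0, 0, -30], [0, 0, -60], [0, 0, -60], [0, 0, -60]], rot=[[0, 0, 0], [0, 0, 0], [0, 0, 0], [0, 0, 0], [0, 0, 0]])

```text
time_s: 9.57
tcp_pos: [0.6102, 0.1172, 0.0714]
tool_rot: [0.0, 0.053, 0.999, 0.0]
force: [-0.4, -0.3, -2.1]
finger_gap: 0.523
grasp_force: 41.1
```

```bash
python3 go.py 558.8,331.1,70,84
```

```text
t 9.57 tcp [610.2 117.2  71.4] th 84.0 tilt 0.04 gap 44.6 grip 41.1
(558.8, 331.1, 70.0, 84.0) dpos [ 73.5 207.3   1.4] rotz -0.0 rows 3.5
```

>>> carry_out(delta_pos=[[11, 32, 0], [26, 72, 0], [41, 115, 0], [56, 158, 0], [67, 190, 0], [74, 207, 0], [74, 207, 0], [74, 207, 0]], rot=[[0, 0, 0], [0, 0, 0], [0, 0, 0], [0, 0, 0], [0, 0, 0], [0, 0, 0], [0, 0, 0], [0, 0, 0]])

```text
time_s: 10.58
tcp_pos: [0.5582, 0.3298, 0.0704]
tool_rot: [-0.0, 0.053, 0.999, -0.0]
force: [-0.6, -0.0, -0.7]
finger_gap: 0.524
grasp_force: 41.2
```

```bash
python3 go.py 558.8,331.1,17,84
```

```text
t 10.57 tcp [558.2 329.8  70.4] th 84.0 tilt 0.05 gap 44.8 grip 41.2
(558.8, 331.1, 17.0, 84.0) dpos [-0.5  1.4 53.4] rotz -0.0 rows 0.9
```

>>> carry_out(delta_pos=[[0, 1, 15], [0, 1, 30], [0, 1, 43], [0, 1, 49], [0, 1, 52], [0, 1, 53], [0, 1, 53.5], [0, 1, 53.5]], rot=[[0, 0, 0], [0, 0, 0], [0, 0, 0], [0, 0, 0], [0, 0, 0], [0, 0, 0], [0, 0, 0], [0, 0, 0]])

```text
time_s: 11.58
tcp_pos: [0.5585, 0.332, 0.0176]
tool_rot: [0.0, 0.053, 0.999, 0.0]
force: [0.0, -0.6, -0.7]
finger_gap: 0.524
grasp_force: 41.2
```

>>> carry_out(delta_pos=[[0, 0, 0.5], [0, 0, 1], [0, 0, 1], [0, 0, 1]], rot=[[0, 0, 0], [0, 0, 0], [0, 0, 0], [0, 0, 0]])

```text
time_s: 12.08
tcp_pos: [0.5583, 0.3319, 0.0162]
tool_rot: [0.0, 0.053, 0.999, -0.0]
force: [0.0, -0.2, -1.5]
finger_gap: 0.528
grasp_force: 41.2
```

>>> carry_out(delta_pos=[[0, 0, 0.5], [0, 0, 0.8], [0, 0, 0.8]], rot=[[0, 0, 0], [0, 0, 0], [0, 0, 0]])

```text
time_s: 12.45
tcp_pos: [0.5583, 0.3319, 0.016]
tool_rot: [0.0, 0.053, 0.999, 0.0]
force: [-3.2, -1.4, 8.5]
finger_gap: 0.528
grasp_force: 42.1
```

>>> carry_out(delta_pos=[[0, 0, -0.5], [0, 0, -0.5], [0, 0, -0.5]], rot=[[0, 0, 0], [0, 0, 0], [0, 0, 0]], grip=56)

```text
time_s: 12.82
tcp_pos: [0.5583, 0.3319, 0.0159]
tool_rot: [-0.0, 0.053, 0.999, -0.0]
force: [0.1, -0.1, -0.6]
finger_gap: 0.657
grasp_force: 0.0
```

>>> carry_out(delta_pos=[[0, 0, -15], [0, 0, -50], [0, 0, -100], [0, 0, -105], [0, 0, -105]], rot=[[0, 0, 0], [0, 0, 0], [0, 0, 0], [0, 0, 0], [0, 0, 0]])

```text
time_s: 13.45
tcp_pos: [0.5585, 0.332, 0.1219]
tool_rot: [0.001, 0.053, 0.999, 0.0]
force: [0.5, -0.5, -0.6]
finger_gap: 0.656
grasp_force: 0.0
```

```bash
python3 go.py 611.5,9,120,98
```

```text
t 13.45 tcp [558.5 332.  121.9] th 84.0 tilt 0.08 gap 56.0 grip 0.0
(611.5, 9.0, 120.0, 98.0) dpos [ -86.6 -315.6    1.7] rotz -14.0 rows 5.2
```

>>> carry_out(delta_pos=[[-15, -53, 0], [-30, -108, 0], [-45, -164, 0], [-60, -220, 0], [-75, -273, 0], [-87, -316, 0], [-87, -316, 0], [-87, -316, 0]], rot=[[0, 0, -3], [0, 0, -6], [0, 0, -9], [0, 0, -12], [0, 0, -14], [0, 0, -14], [0, 0, -14], [0, 0, -14]], grip=62)

```text
time_s: 14.45
tcp_pos: [0.6109, 0.0086, 0.12]
tool_rot: [-0.001, -0.069, 0.998, 0.0]
force: [0.5, 0.4, -0.8]
finger_gap: 0.724
grasp_force: 0.0
```

```bash
python3 go.py 611.5,9,4,98
```

```text
t 14.45 tcp [610.9   8.6 120. ] th 97.9 tilt 0.11 gap 61.8 grip 0.0
(611.5, 9.0, 4.0, 98.0) dpos [ -0.9   0.3 116. ] rotz -0.1 rows 1.9
```

>>> carry_out(delta_pos=[[-1, 0, 40], [-1, 0, 80], [-1, 0, 102], [-1, 0, 115], [-1, 0, 115]], rot=[[0, 0, 0], [0, 0, 0], [0, 0, 0], [0, 0, 0], [0, 0, 0]])

```text
time_s: 15.08
tcp_pos: [0.612, 0.0094, 0.0053]
tool_rot: [-0.001, -0.07, 0.998, 0.0]
force: [0.5, 0.0, -0.1]
finger_gap: 0.728
grasp_force: 0.0
```

>>> carry_out(delta_pos=[[0, 0, 0], [0, 0, 0], [0, 0, 0], [0, 0, 0], [0, 0, 0]], rot=[[0, 0, 0], [0, 0, 0], [0, 0, 0], [0, 0, 0], [0, 0, 0]], grip=20)

```text
time_s: 15.7
tcp_pos: [0.6134, 0.0087, 0.007]
tool_rot: [0.001, -0.069, 0.998, -0.0]
force: [-0.5, 2.9, 7.7]
finger_gap: 0.456
grasp_force: 41.2
```

>>> carry_out(delta_pos=[[0, 0, -10], [0, 0, -30], [0, 0, -60], [0, 0, -75], [0, 0, -75], [0, 0, -75]], rot=[[0, 0, 0], [0, 0, 0], [0, 0, 0], [0, 0, 0], [0, 0, 0], [0, 0, 0]])

```text
time_s: 16.45
tcp_pos: [0.6122, 0.0086, 0.0804]
tool_rot: [-0.0, -0.07, 0.998, 0.0]
force: [0.3, 0.7, -0.3]
finger_gap: 0.46
grasp_force: 40.4
```

```bash
python3 go.py 547.8,-332.3,80,99; python3 - <<'E'
from h import *
p,d=optics.capture("side"); cv2.imwrite("pics/side3.png",p[...,::-1])
E
```

```text
t 16.45 tcp [612.2   8.6  80.4] th 98.0 tilt 0.04 gap 39.3 grip 40.4
(547.8, -332.3, 80.0, 99.0) dpos [ 111.1 -328.7    0.5] rotz -1.0 rows 5.6
```

View pics/side3.png

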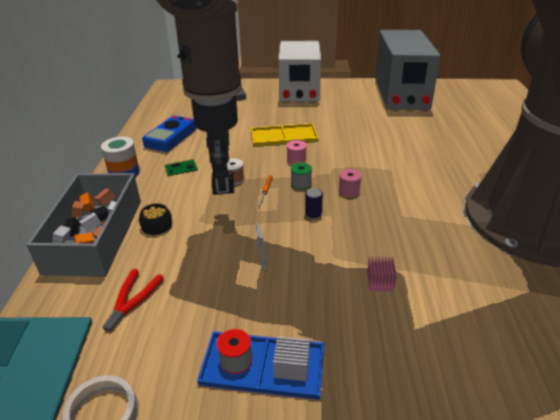

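The side view shows the red reel (235,350) and heat sink (292,358) in the blue tray, and the fan held level at (222,185). It's clear of the white reel.

>>> carry_out(delta_pos=[[13, -38, 0], [30, -90, 0], [48, -143, 0], [67, -198, 0], [85, -252, 0], [100, -297, 0], [111, -329, 0], [111, -329, 0]], rot=[[0, 0, 0], [0, 0, 0], [0, 0, -1], [0, 0, -1], [0, 0, -1], [0, 0, -1], [0, 0, -1], [0, 0, -1]])

```text
time_s: 17.5
tcp_pos: [0.5474, -0.3347, 0.0798]
tool_rot: [-0.0, -0.077, 0.997, 0.0]
force: [0.2, 0.0, -1.2]
finger_gap: 0.461
grasp_force: 40.5
```

```bash
python3 go.py 547.8,-332.3,12,99
```

```text
t 17.5 tcp [ 547.4 -334.7   79.8] th 98.8 tilt 0.06 gap 39.3 grip 40.5
(547.8, -332.3, 12.0, 99.0) dpos [-0.9  2.3 67.8] rotz -0.2 rows 1.1
```

>>> carry_out(delta_pos=[[0, 1, 25], [0, 1, 45], [0, 1, 57], [0, 1, 64], [0, 1, 67], [0, 1, 68], [0, 1, 68]], rot=[[0, 0, 0], [0, 0, 0], [0, 0, 0], [0, 0, 0], [0, 0, 0], [0, 0, 0], [0, 0, 0]])

```text
time_s: 18.38
tcp_pos: [0.5485, -0.3318, 0.0134]
tool_rot: [0.0, -0.078, 0.997, -0.0]
force: [0.2, -0.0, -0.1]
finger_gap: 0.466
grasp_force: 40.5
```

>>> carry_out(delta_pos=[[0, 0, 0.5], [0, 0, 1], [0, 0, 1], [0, 0, 1]], rot=[[0, 0, 0], [0, 0, 0], [0, 0, 0], [0, 0, 0]])

```text
time_s: 18.88
tcp_pos: [0.5482, -0.3316, 0.0119]
tool_rot: [-0.0, -0.078, 0.997, 0.0]
force: [0.4, -0.6, -1.1]
finger_gap: 0.46
grasp_force: 40.5
```

>>> carry_out(delta_pos=[[0, 0, 0.5], [0, 0, 1], [0, 0, 1.3], [0, 0, 1.3]], rot=[[0, 0, 0], [0, 0, 0], [0, 0, 0], [0, 0, 0]])

```text
time_s: 19.38
tcp_pos: [0.5482, -0.3317, 0.0111]
tool_rot: [0.0, -0.078, 0.997, -0.0]
force: [-2.7, 0.5, 7.6]
finger_gap: 0.46
grasp_force: 41.6
```

>>> carry_out(delta_pos=[[0, 0, -0.5], [0, 0, -0.5], [0, 0, -0.5]], rot=[[0, 0, 0], [0, 0, 0], [0, 0, 0]], grip=45)

```text
time_s: 19.75
tcp_pos: [0.5482, -0.3316, 0.0111]
tool_rot: [-0.0, -0.078, 0.997, 0.0]
force: [-0.4, -0.2, -0.1]
finger_gap: 0.524
grasp_force: 0.0
```

>>> carry_out(delta_pos=[[0, 0, -10], [0, 0, -40], [0, 0, -90], [0, 0, -110], [0, 0, -110]], rot=[[0, 0, 0], [0, 0, 0], [0, 0, 0], [0, 0, 0], [0, 0, 0]])

```text
time_s: 20.38
tcp_pos: [0.5493, -0.3323, 0.1236]
tool_rot: [0.001, -0.078, 0.997, -0.001]
force: [-0.5, 0.3, -1.0]
finger_gap: 0.528
grasp_force: 0.0
```

```bash
python3 go.py 466,-121,120,99
```

```text
t 20.38 tcp [ 549.3 -332.3  123.6] th 99.0 tilt 0.22 gap 45.1 grip 0.0
(466.0, -121.0, 120.0, 99.0) dpos [ 49.3 221.7   2.9] rotz -0.0 rows 3.6
```

>>> carry_out(delta_pos=[[12, 55, 0], [24, 110, 0], [36, 165, 0], [49, 222, 0], [49, 222, 0], [49, 222, 0], [49, 222, 0]], rot=[[0, 0, 0], [0, 0, 0], [0, 0, 0], [0, 0, 0], [0, 0, 0], [0, 0, 0], [0, 0, 0]], grip=66)

```text
time_s: 21.25
tcp_pos: [0.4657, -0.1208, 0.121]
tool_rot: [0.0, -0.078, 0.997, -0.0]
force: [-0.2, -0.6, 0.1]
finger_gap: 0.778
grasp_force: 0.0
```

```bash
python3 go.py 466,-121,10,99;  python3 - <<'E'
from h import *
p,d=optics.capture("side"); cv2.imwrite("pics/side4.png",p[...,::-1])
E
```

```text
t 21.25 tcp [ 465.7 -120.8  121. ] th 98.9 tilt 0.01 gap 66.5 grip 0.0
(466.0, -121.0, 10.0, 99.0) dpos [ -0.3  -0.2 111. ] rotz -0.1 rows 1.8
```

View pics/side4.png

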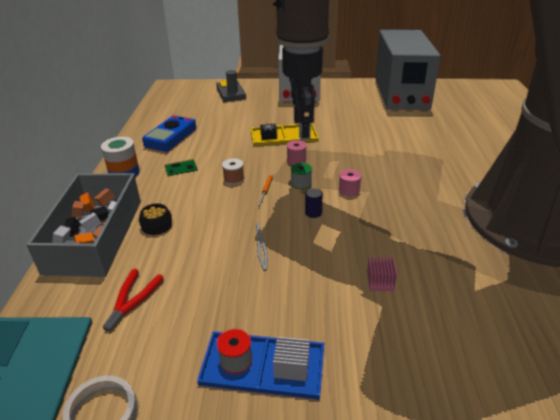

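The side view shows the fan sitting in the yellow tray's far compartment (268,131). The gripper is above the green reel (301,176).

>>> carry_out(delta_pos=[[0, 0, 40], [0, 0, 75], [0, 0, 98], [0, 0, 111], [0, 0, 111]], rot=[[0, 0, 0], [0, 0, 0], [0, 0, 0], [0, 0, 0], [0, 0, 0]])

```text
time_s: 21.92
tcp_pos: [0.4649, -0.1203, 0.0096]
tool_rot: [-0.001, -0.078, 0.997, 0.0]
force: [1.1, -0.2, -0.0]
finger_gap: 0.776
grasp_force: 0.0
```

>>> carry_out(delta_pos=[[0, 0, 0], [0, 0, 0], [0, 0, 0], [0, 0, 0], [0, 0, 0]], rot=[[0, 0, 0], [0, 0, 0], [0, 0, 0], [0, 0, 0], [0, 0, 0]], grip=25)

```text
time_s: 22.55
tcp_pos: [0.4658, -0.1202, 0.0111]
tool_rot: [0.001, -0.078, 0.997, -0.0]
force: [-1.6, -1.8, 9.6]
finger_gap: 0.527
grasp_force: 41.3
```

>>> carry_out(delta_pos=[[0, 0, -10], [0, 0, -30], [0, 0, -60], [0, 0, -75], [0, 0, -75], [0, 0, -75]], rot=[[0, 0, 0], [0, 0, 0], [0, 0, 0], [0, 0, 0], [0, 0, 0], [0, 0, 0]])

```text
time_s: 23.3
tcp_pos: [0.4649, -0.1199, 0.0847]
tool_rot: [-0.0, -0.078, 0.997, 0.0]
force: [-1.1, -0.3, -0.4]
finger_gap: 0.526
grasp_force: 41.1
```

```bash
python3 go.py 468.8,-345.1,85,99
```

```text
t 23.3 tcp [ 464.9 -119.9   84.7] th 99.0 tilt 0.03 gap 44.9 grip 41.1
(468.8, -345.1, 85.0, 99.0) dpos [  31.3 -223.    -0.4] rotz -0.0 rows 3.6
```

>>> carry_out(delta_pos=[[5, -33, 0], [11, -78, 0], [17, -123, 0], [24, -168, 0], [28, -203, 0], [31, -223, 0], [31, -223, 0], [31, -223, 0]], rot=[[0, 0, 0], [0, 0, 0], [0, 0, 0], [0, 0, 0], [0, 0, 0], [0, 0, 0], [0, 0, 0], [0, 0, 0]])

```text
time_s: 24.3
tcp_pos: [0.4689, -0.3438, 0.0846]
tool_rot: [-0.001, -0.078, 0.997, 0.001]
force: [-0.2, 0.2, -0.6]
finger_gap: 0.53
grasp_force: 41.3
```

```bash
python3 go.py 468.8,-345.1,17,99
```

```text
t 24.3 tcp [ 468.9 -343.8   84.6] th 99.0 tilt 0.1 gap 45.3 grip 41.3
(468.8, -345.1, 17.0, 99.0) dpos [ 0.3 -1.4 67.6] rotz -0.0 rows 1.1
```

>>> carry_out(delta_pos=[[0, -1, 25], [0, -1, 45], [0, -1, 57], [0, -1, 64], [0, -1, 67], [0, -1, 68], [0, -1, 68]], rot=[[0, 0, 0], [0, 0, 0], [0, 0, 0], [0, 0, 0], [0, 0, 0], [0, 0, 0], [0, 0, 0]])

```text
time_s: 25.18
tcp_pos: [0.4697, -0.3463, 0.0175]
tool_rot: [0.0, -0.078, 0.997, -0.0]
force: [-0.1, 0.2, -1.5]
finger_gap: 0.529
grasp_force: 41.3
```

>>> carry_out(delta_pos=[[0, 0, 0.5], [0, 0, 1], [0, 0, 1], [0, 0, 1]], rot=[[0, 0, 0], [0, 0, 0], [0, 0, 0], [0, 0, 0]])

```text
time_s: 25.68
tcp_pos: [0.4695, -0.3461, 0.0162]
tool_rot: [-0.0, -0.078, 0.997, -0.0]
force: [0.5, 0.7, -0.5]
finger_gap: 0.526
grasp_force: 41.3
```

>>> carry_out(delta_pos=[[0, 0, 0.5], [0, 0, 1], [0, 0, 1.2], [0, 0, 1.2]], rot=[[0, 0, 0], [0, 0, 0], [0, 0, 0], [0, 0, 0]])

```text
time_s: 26.18
tcp_pos: [0.4695, -0.3461, 0.0151]
tool_rot: [0.0, -0.078, 0.997, -0.0]
force: [-2.0, 1.0, 5.5]
finger_gap: 0.525
grasp_force: 41.8
```

>>> carry_out(delta_pos=[[0, 0, -0.5], [0, 0, -0.5], [0, 0, -0.5]], rot=[[0, 0, 0], [0, 0, 0], [0, 0, 0]], grip=54)

```text
time_s: 26.55
tcp_pos: [0.4696, -0.3461, 0.0154]
tool_rot: [0.0, -0.078, 0.997, -0.0]
force: [-0.3, 0.3, 0.2]
finger_gap: 0.634
grasp_force: 0.0
```

>>> carry_out(delta_pos=[[0, 0, -10], [0, 0, -40], [0, 0, -90], [0, 40, -140], [0, 95, -160], [0, 150, -160], [0, 205, -160], [0, 205, -160]], rot=[[0, 0, 0], [0, 0, 0], [0, 0, 0], [0, 0, 0], [0, 0, 0], [0, 0, 0], [0, 0, 0], [0, 0, 0]])

```text
time_s: 27.55
tcp_pos: [0.4364, -0.1406, 0.1762]
tool_rot: [-0.0, -0.08, 0.997, 0.0]
force: [0.8, -0.7, 0.3]
finger_gap: 0.632
grasp_force: 0.0
```

```bash
python3 - <<'E'
from h import *
p,d=optics.capture("top"); cv2.imwrite("pics/top5.png",p[...,::-1]); W=cloud("top",d); Z=W[...,2]
p2,_=optics.capture("side")
cv2.imwrite("pics/side5.png",cv2.resize(p2[100:400,180:380],None,fx=2,fy=2)[...,::-1])
for nm,z,c,a,lo in (("blue",.012,(519,335.3),-6,0),("yellow",.012,(508.3,-338.7),9.2,0)):
    D=(W[...,:2]*1000-c); t=np.radians(a); L=D@np.r_[np.cos(t),np.sin(t)]; T=D@np.r_[-np.sin(t),np.cos(t)]
    for s in (1,-1):
        m=(abs(L*s-40)<36)&(abs(T)<36)&(Z>.022)
        q=(L[m],T[m]); print(nm,s,"along",np.round((q[0].min()+q[0].max())/2-40*s,1),"across",np.round((q[1].min()+q[1].max())/2,1),"extent",np.round([np.ptp(q[0]),np.ptp(q[1])],1),"ztop",np.round(np.percentile(Z[m],[50,90,98]),3))
for k,z,n,lo in (("cap",.05,(288,226),.03),("white",.04,(337,155),.025)):
    c,wh,a,mm=obj((Z>lo)&(Z<.08),z,n); print(k,c,wh)
E
python3 go.py
```

```text
blue 1 along -0.1 across -1.3 extent [45.7 48.1] ztop [0.043 0.046 0.047]
blue -1 along 1.1 across -0.6 extent [44.5 42.7] ztop [0.036 0.041 0.043]
yellow 1 along 15.9 across -14.1 extent [4.1 5.9] ztop [0.03  0.031 0.032]
t 27.65 tcp [ 438.  -143.4  176.2] th 99.1 tilt 0.08 gap 54.1 grip 0.0Traceback (most recent call last):
  File "<stdin>", line 9, in <module>
    return umr_minimum(a, axis, None, out, keepdims, initial, where)
ValueError: zero-size array to reduction operation minimum which has no identity
```

View pics/top5.png

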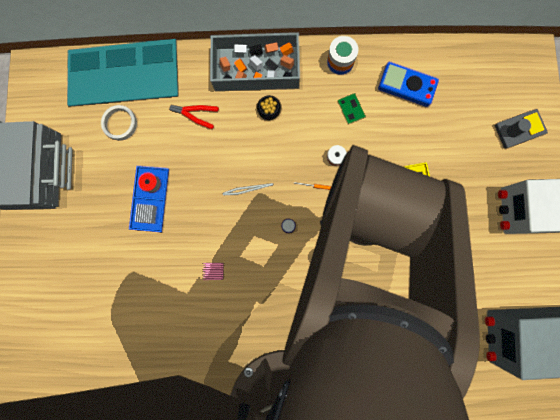

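View pics/side5.png

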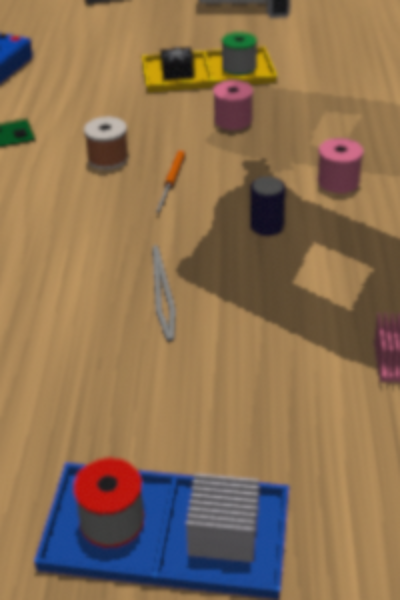

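The top view shows the blue kit correct (148,182 and 144,213), with the yellow tray hidden by the arm. The side crop shows the fan and green reel in their own compartments at (178,62) and (239,53), and the capacitor and white reel standing. I move the arm aside to check the yellow tray.

>>> carry_out(delta_pos=[[0, 50, 0], [0, 100, 0], [0, 150, 0], [0, 200, 0], [0, 250, 0], [0, 290, 0], [0, 290, 0], [0, 290, 0]], rot=[[0, 0, 0], [0, 0, 0], [0, 0, 0], [0, 0, 0], [0, 0, 0], [0, 0, 0], [0, 0, 0], [0, 0, 0]])

```text
time_s: 28.65
tcp_pos: [0.3929, 0.1422, 0.1755]
tool_rot: [0.0, -0.078, 0.997, -0.0]
force: [-0.1, 0.3, 0.1]
finger_gap: 0.632
grasp_force: 0.0
```

```bash
python3 - <<'E'
from h import *
p,d=optics.capture("top"); W=cloud("top",d); Z=W[...,2]
D=(W[...,:2]*1000-(508.3,-338.7)); t=np.radians(9.2); L=D@np.r_[np.cos(t),np.sin(t)]; T=D@np.r_[-np.sin(t),np.cos(t)]
for s in (1,-1):
    m=(abs(L*s-40)<36)&(abs(T)<36)&(Z>.022)
    if m.any(): print(s,"along",np.round((L[m].min()+L[m].max())/2-40*s,1),"across",np.round((T[m].min()+T[m].max())/2,1),"extent",np.round([np.ptp(L[m]),np.ptp(T[m])],1),"ztop",np.round(np.percentile(Z[m],[50,90,98]),3))
_,_,_,mm=obj((Z>.025)&(Z<.08),.04,(337,155)); print("white",W[mm>0].mean(0).round(3))
E
```

```text
1 along -0.1 across -0.3 extent [39.8 38.9] ztop [0.03  0.033 0.035]
-1 along 0.4 across -2.1 extent [44.9 44.1] ztop [0.044 0.046 0.048]
white [ 0.614 -0.14   0.039]
```

All four parts are within about 2 mm of their compartment centres and seated on the floor, and the white reel and capacitor have not moved. I hand the job in.

```bash
python3 -c "
from workcell import arm
print(arm.close_job())"
```

```text
the job is handed in; nothing more can be done
None
```

I packed both kits and handed the job in at about 29 s of the 102 s allowed: all four parts measured within about 2 mm of their compartment centres and flat on the tray floors, with the white reel and capacitor left standing untouched.

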